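# Sort printing blocks into fitted trays and nest the mixing cups

## Robot

A 6-joint arm with a two-finger parallel gripper is mounted at the origin on a cart in front of the work surface, level with it; the furniture and walls round the work are solid. World frame = base frame: x ahead of the robot, y to its left, z up, the work surface at z = 0. Lengths are in m, angles in rad, forces in N, time in s.
With the tool pointing down it reaches from about 0.425 to 0.925 m from the base axis. Payload 12.5 kg.
Tool frame: the origin (TCP) lies on the mounting face of the last link; the fingertips stand 173 mm ahead of it and the grasp point (between the pads) lies 155 mm ahead of it; z points along the fingers, y is the line along which they close (so a half turn about z gives the same grasp; the last joint's range is limited). The gripper opens to 85 mm and grips with 20 to 120 N. Pads are 22 mm wide; open, the fingers measure 114 mm over their backs; the gripper's body (76 mm by 85 mm) begins 54 mm behind the grasp point. The pads swing forward as they close: fully open they stand 13 mm farther back than shut.
Start: joints at [-1.351, 0.491, 1.559, -0, 1.092, -0.106], TCP at [0.2, -0.592, 0.405] pointing down, gripper open.
Joint ranges: [-3.1, 3.1], [-0.84, 2.19], [0.05, 2.79], [-1.13, 4.28], [0.06, 2.93], [-2.69, 2.69]. Speed limits (rad/s): [2.22, 2.22, 2.79, 3.14, 3.14, 3.14].

## Interface

Orientations are given as a unit quaternion [x, y, z, w].
In Python, from workcell import manip, imaging, job gives the robot as it stands.
- The arm moves only by the tool apply_moves, never from a script. Its argument "series" is a list of rows, each a list of 3 entries, a list of its own where there are three numbers: the shift along the tool's x, y, z each as a share of 0.5 m, from -1 to 1, then the turn about the tool's z as a share of 180 degrees, from -1 to 1, then the closure in counts, from 0 (fully open) to 255 (shut). A call has 1 to 12 rows; each row shifts and turns the commanded pose from where the row before left it, along the tool's axes as they then stand; what a row does not reach is not made up. A row lasts 1/8 s, in which the tool goes at most 62.5 mm and 10.7 degrees, less where a joint would pass 70% of its speed; a pose out of reach is approached as far as the arm can. A call with a number of a shift or a turn outside -1 to 1 is refused whole. A call with a gripper value outside its range is refused whole. The fingers move at their own pace and stop on an object; "newtons" is the grip in N (left out, the last holds). Time passes only in rows, so rows that do not move let the fingers close. It gives the time, the measured TCP pose, the force, the opening and the grip force at its end, in the units of the state.
- manip.get_obs(): the state, without advancing time (a new reading comes with each control period).
- imaging.grab_frame(name): name is "scene" or "top"; returns a dict with "color" (400x640x3 uint8, blue, green, red), "K" (3x3 intrinsics, pixels), "D" ([k1, k2, p1, p2, k3] as OpenCV has them; the pictures are not rectified), "view" (4x4, takes a point from world to camera coordinates). Camera axes: x right, y down, z forward; pixel columns grow to the right and rows downward; lengths in m; the calibration is good to about 2 mm. A picture is of the moment at which its call begins. There is no depth.
- job.sign_off(): hands the job in; it is judged then, once.
Trained networks look in a picture, given as the dict that the camera call returned (one of the last four; its "shot" number tells which), for a name from the list of things; names that differ only in an ending like _2 or _b are one class to them, and where a whole thing is asked for, a point or a joint stands for the part that bears it (a point fixed in the world has none). Each returns a list of dicts, best first, with "conf" (0 to 1); they miss things now and then, are a little off and sometimes report something else, mostly with a low value. They report only what shows in the picture. A call takes as long as a camera call.
- imaging.silhouettes(query, picture): "pixels" (400x640 bool, what is visible of it) and "bbox" ([left, top, right, bottom] in pixels, round what is visible of it).
- imaging.tip_of(query, picture): "pixel" ([column, row] in pixels: a listed point, or the origin of a listed thing).
The state is a dict: "time": time; "q": joint angles; "qd": joint speeds; "joint_torque": joint torques, N m; "tool_pos": TCP position; "orientation": TCP orientation; "ft_force": force on the tool from outside, world axes, zero at the start; "wrist_torque": the same for the moment, N m; "width": finger opening in m; "gripper_force": force on a finger pad.
Only numpy, scipy, OpenCV 4.12 (cv2) and the standard library are available. Lean on these libraries where they do the work, as an engineer would, in place of code of your own. Each camera call takes 0.05 s, during which the arm holds its last target. There are 200 camera calls.

## Task

Clear the pattern-printing kit off the table: lay each of the three wooden printing blocks flat, brass side up, inside the tray made for its shape (square, medium oblong, long narrow). Also nest the steel ware from largest to smallest: stand the wide cup inside the shallow pan and the slim cup inside the wide cup. Leave everything released and at rest.

Things in the scene. Friction and masses are not known exactly. Their poses are not given: they have to be found in the camera images.
- block_square: Grey wooden printing block, square, 50 x 50 mm, body 26 mm high with thin brass relief on top to 31 mm (the relief has no substance for the fingers: grip the wood). Loose, about 0.1 kg. Origin: centre of the underside, z up through the brass side. Grip across x or y, 50 mm wide. Belongs in tray_square.
- block_medium: Pale wooden printing block, oblong, 56 mm along its x by 76 mm along its y, body 22 mm high with thin brass relief on top to 27 mm (grip the wood, not the relief). Loose, about 0.13 kg. Origin: centre of the underside, z up through the brass side. Grip across x, 56 mm wide. Belongs in tray_medium.
- block_long: Pale wooden printing block, long and narrow, 45 mm along its x by 90 mm along its y, body 21 mm high with thin brass relief on top to 25 mm (grip the wood, not the relief). Loose, about 0.13 kg. Origin: centre of the underside, z up through the brass side. Grip across x, 45 mm wide. Belongs in tray_long.
- cup_wide: Open round cup of bare steel, straight-sided, outside diameter 58 mm, inside diameter 52 mm, 60 mm high, floor 3 mm thick. Loose, upright, about 0.14 kg. Origin: centre of the underside, z up. It goes into the pan, where about 12 mm are left all round, too little for fingers: grip it from outside by its upper half, fingertips at least 30 mm above its underside.
- cup_slim: Open round cup of bare steel, tall and slim, outside diameter 32 mm, inside diameter 26 mm, 86 mm high, floor 3 mm thick. Loose, upright, about 0.09 kg. Origin: centre of the underside, z up. It goes into the wide cup, where about 10 mm are left all round, too little for fingers: grip it from outside by its top, fingertips at least 60 mm above its underside.
- pan: Shallow round open pan of bare steel, outside diameter 90 mm, inside diameter 84 mm, 28 mm high, floor 3 mm thick. Fixed. Origin: centre of the underside, z up; its inner floor is at z = 3 mm.
- tray_square: Low wooden tray for the square block, fixed. Inside 70 x 70 mm, outside 82 x 82 mm; floor 4 mm thick (inner floor at z = 4 mm), lip 6 mm thick up to z = 12 mm, with a 40 mm wide gap for a finger in the middle of each of its four sides. Origin: centre of the underside, z up.
- tray_medium: Low wooden tray for the medium oblong block, fixed. Inside 76 mm along its x by 96 mm along its y, outside 88 x 108 mm; floor 4 mm thick (inner floor at z = 4 mm), lip 6 mm thick up to z = 12 mm, with a 40 mm wide gap for a finger in the middle of each of its four sides. Origin: centre of the underside, z up. The block lies with its y along the tray's y, either way round.
- tray_long: Low wooden tray for the long narrow block, fixed. Inside 66 mm along its x by 110 mm along its y, outside 78 x 122 mm; floor 4 mm thick (inner floor at z = 4 mm), lip 6 mm thick up to z = 12 mm, with a 40 mm wide gap for a finger in the middle of each of its four sides. Origin: centre of the underside, z up. The block lies with its y along the tray's y, either way round.
- board: Plain plywood board, 253 x 960 mm, 36 mm thick, fixed, long side along world y: it covers the near part of the table and all the things stand on its top, at z = 0.036 m. Origin: centre of its underside on the table. Behind it hangs a wall shelf (board 0.27 to 0.30 m above the table, front edge at x = 0.64 m) with paper rolls jutting out to x = 0.59 m between y = 0.1 and 0.25 m, 0.30 to 0.36 m above the table: keep the wrist clear of them.

How it is judged:
By the outcome, as a careful person would: the job done as asked, in the order asked, and still so for the second after the job is handed in, with the robot touching nothing.
It also fails if it takes over 128 s, if anything falls off the work surface, if the arm or the gripper's body presses on something with over 40 N, if the wrist force passes 120 N, or if a joint passes its speed limit or range.

## Working session

There is one attempt and no reset: what is moved stays moved. The work goes in short steps, Python scripts to look and compute and a tool call to move; the robot and the scene stay as the last step left them, time stands still between calls to the robot, and variables do not carry over. Pictures are saved under pics/ and viewed, at most 14 in all, crops included, and the job is handed in when it is done.

Besides the shell and the picture viewer there is one more tool, called after "Call:" as name([rows], argument=value, ...), one row to a line, values as JSON. apply_moves: Moves the arm, as the interface text tells. Shift numbers are shares of 0.5 m and turn numbers shares of 180 degrees, none past 1 either way. Its arguments: {"type":"object","properties":{"series":{"type":"array","items":{"type":"array"}},"newtons":{"type":"number"}},"required":["series"]}

```bash
mkdir -p pics; ls
python3 - <<'E'
from workcell import manip, imaging
import cv2
o=manip.get_obs();print(o)
for n in("scene","top"):
    f=imaging.grab_frame(n);cv2.imwrite(f"pics/{n}0.png",f["color"]);print(f["K"],f["D"],f["view"],f["shot"])
    for q in "block_square block_medium block_long cup_wide cup_slim pan tray_square tray_medium tray_long".split():
        print(q,[(s["bbox"],round(s["conf"],2),int(s["pixels"].sum())) for s in imaging.silhouettes(q,f)[:2]],[(t["pixel"],round(t["conf"],2)) for t in imaging.tip_of(q,f)[:2]])
E
```

```text
pics
{'time': 0.0, 'q': array([-1.35064475e+00,  4.91552855e-01,  1.55948404e+00, -2.15026804e-05,
        1.09170996e+00, -1.05594860e-01]), 'qd': array([-1.27798140e-03,  8.56949076e-04,  1.34466236e-03, -8.01858137e-05,
       -3.50693151e-04, -1.67241200e-03]), 'joint_torque': array([ 5.57356780e-04, -6.18462825e+01, -2.61593378e+01,  1.92216623e-05,
        4.12001362e-03,  1.02113952e-05]), 'tool_pos': array([ 0.200023  , -0.59207957,  0.40411988]), 'orientation': array([ 9.86764484e-01,  1.62158932e-01, -4.25597952e-05, -5.75609558e-04]), 'ft_force': array([-0.24494737, -0.99324464,  1.0237983 ]), 'wrist_torque': array([-0.04500925, -0.00399931, -0.00232911]), 'gripper_force': 0.0, 'width': 0.08549991802721883}
[[503.95973784   0.         318.71319103]
 [  0.         503.95973784 193.93422497]
 [  0.           0.           1.        ]] [-0.01321881  0.          0.          0.          0.        ] [[ 0.49253977 -0.86994704  0.02442802 -0.21222189]
 [-0.41469078 -0.25927882 -0.87224197  0.23834027]
 [ 0.76513798  0.41948378 -0.48846414  1.14945042]
 [ 0.          0.          0. 
[... 1070 characters left out ...]
.8, 255.7], 0.8, 392)] [([180.8, 246.0], 0.87)]
block_medium [([378.0, 206.0, 411.3, 233.1], 0.89, 639)] [([392.8, 222.1], 0.6)]
block_long [([213.8, 221.0, 251.2, 248.7], 0.84, 675)] []
cup_wide [([439.4, 199.5, 458.2, 211.4], 0.44, 86)] [([450.8, 217.0], 0.43)]
cup_slim [([301.2, 193.3, 316.6, 215.2], 0.52, 191)] [([308.5, 204.3], 0.56)]
pan [([411.7, 150.9, 447.4, 186.7], 0.69, 1021), ([220.9, 174.2, 276.6, 211.2], 0.32, 1351)] [([426.5, 172.1], 0.6)]
tray_square [([175.0, 178.2, 209.7, 215.2], 0.62, 968)] [([190.2, 193.5], 0.9)]
tray_medium [([341.9, 161.2, 387.9, 196.7], 0.92, 1415)] [([361.3, 181.4], 0.69)]
tray_long [([217.4, 176.3, 274.4, 212.2], 0.87, 1410)] [([246.4, 193.0], 0.91)]
```

Run:
```python
import cv2
a=cv2.imread("pics/top0.png")[140:270,150:480];cv2.imwrite("pics/top0c.png",cv2.resize(a,None,fx=2.42,fy=2.42,interpolation=cv2.INTER_CUBIC))
a=cv2.imread("pics/scene0.png")[150:270,180:470];cv2.imwrite("pics/scene0c.png",cv2.resize(a,None,fx=2.7,fy=2.7,interpolation=cv2.INTER_CUBIC))
```

```text
(no output)
```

View pics/top0c.png

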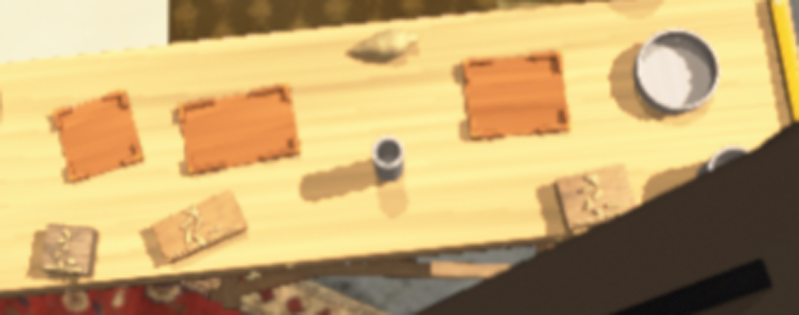

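View pics/scene0c.png

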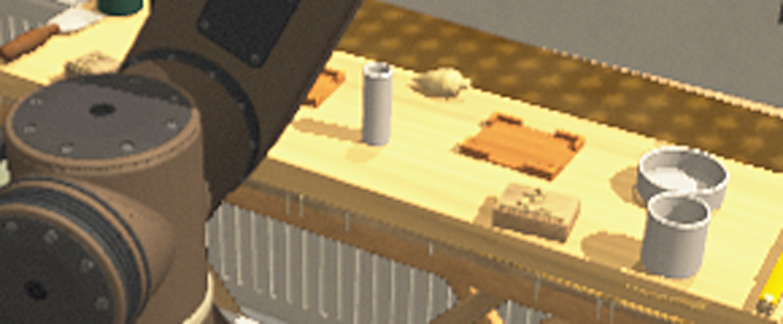

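```bash
cat > fit.py <<'E'
import numpy as np, cv2
from scipy.optimize import minimize
from workcell import manip, imaging
Z=0.036
def box(a,b,h): return np.array([[sx*a/2,sy*b/2,z] for sx in(-1,1) for sy in(-1,1) for z in(0,h)])
def cyl(d,h): t=np.arange(0,2*np.pi,.2); return np.array([[d/2*np.cos(u),d/2*np.sin(u),z] for u in t for z in(0,h)])
M=dict(block_square=box(.05,.05,.028),block_medium=box(.056,.076,.024),block_long=box(.045,.09,.022),cup_wide=cyl(.058,.06),cup_slim=cyl(.032,.086),pan=cyl(.09,.028),
 tray_square=box(.082,.082,.010),tray_medium=box(.088,.108,.010),tray_long=box(.078,.122,.010))
def proj(P,f):
    V=f["view"]; return cv2.projectPoints(np.asarray(P,float).reshape(-1,3),cv2.Rodrigues(V[:3,:3])[0],V[:3,3],f["K"],np.array(f["D"],float))[0][:,0]
def back(px,f,z):
    u=cv2.undistortPoints(np.array([[px]],float),f["K"],np.array(f["D"],float))[0,0]
    R=f["view"][:3,:3];c=-R.T@f["view"][:3,3];d=R.T@np.r_[u,1];return (c+d*(z-c[2])/d[2])[:2]
S=6
def loss(p,q,obs,z):
    c,s=np.cos(p[2]),np.sin(p[2]);W=M[q]@np.array([[c,s,0],[-s,c,0],[0,0,1]])+[p[0],p[1],z]
    L=0
    for f,m,(x0,y0) in obs:
        uv=((proj(W,f)-[x0,y0]+.5)*S-.5);h=cv2.convexHull(np.round(uv*16).astype(np.int32))
        r=np.zeros(m.shape,np.uint8);cv2.fillConvexPoly(r,h,1,shift=4)
        L+=1-(r&m).sum()/max(1,(r|m).sum())
    return L
def fit(q,frames,z=Z,best=lambda l,f:l[0]):
    obs=[];
    for f in frames:
        l=imaging.silhouettes(q,f)
        if not l: continue
        b=best(l,f);bb=b["bbox"];x0,y0=int(bb[0])-15,int(bb[1])-15;x1,y1=int(bb[2])+15,int(bb[3])+15
        m=b["pixels"].astype(np.float32)[max(y0,0):y1,max(x0,0):x1];x0=max(x0,0);y0=max(y0,0)
        m=(cv2.resize(m,None,fx=S,fy=S,interpolation=cv2.INTER_LINEAR)>.5).astype(np.uint8)
        obs.append((f,m,(x0,y0)))
        p0=back([(bb[0]+bb[2])/2,(bb[1]+bb[3])/2],f,z+M[q][:,2].max()/2)
    if not obs: return None
    rnd=q[:3] in("cup","pan"); res=None
    for a in ([0] if rnd else np.arange(0,np.pi if q[-6:]!="square" else np.pi/2,np.pi/8)):
        r=minimize(loss,[*p0,a],args=(q,obs,z),method="Nelder-Mead",options=dict(initial_simplex=[[*p0,a],[p0[0]+.01,p0[1],a],[p0[0],p0[1]+.01,a],[*p0,a+.2]],xatol=1e-4,fatol=1e-4))
        if res is None or r.fun<res.fun: res=r
    return np.round(res.x[:2],4),round(np.degrees(res.x[2])%180,1),round(res.fun/len(obs),3),len(obs)
E
python3 - <<'E'
from fit import *
t=imaging.grab_frame("top");s=imaging.grab_frame("scene")
for q in M: print(q,"top",fit(q,[t]),"scene",fit(q,[s]))
for f,n in((t,"top"),(s,"scene")): print(n,back([0,0],f,Z) )
E
```

```text
block_square top (array([0.3855, 0.3475]), np.float64(81.7), np.float64(0.086), 1) scene None
block_medium top (array([ 0.3876, -0.2051]), np.float64(8.9), np.float64(0.091), 1) scene (array([ 0.3896, -0.2039]), np.float64(9.7), np.float64(0.094), 1)
block_long top (array([0.397 , 0.2094]), np.float64(18.5), np.float64(0.054), 1) scene None
cup_wide top (array([ 0.4147, -0.3252]), np.float64(0.1), np.float64(0.894), 1) scene (array([ 0.3916, -0.3423]), np.float64(2.2), np.float64(0.031), 1)
cup_slim top (array([0.4424, 0.0073]), np.float64(10.5), np.float64(0.065), 1) scene (array([0.4445, 0.009 ]), np.float64(176.6), np.float64(0.06), 1)
pan top (array([ 0.5113, -0.3118]), np.float64(8.5), np.float64(0.031), 1) scene (array([ 0.5215, -0.3077]), np.float64(8.1), np.float64(0.229), 1)
tray_square top (array([0.5082, 0.3148]), np.float64(12.7), np.float64(0.055), 1) scene None
tray_medium top (array([ 0.5073, -0.1369]), np.float64(179.0), np.float64(0.041), 1) scene (array([ 0.5084, -0.1353]), np.float64(178.2), np.float64(0.088), 1)
tray_long top (array([0.5001, 0.161 ]), np.float64(5.3), np.float64(0.047), 1) scene (array([0.4988, 0.1598]), np.float64(14.6), np.float64(0.7), 1)
top [1.23082054 0.93722757]
scene [2.04904673 4.17768077]
```

Call:
apply_moves([
  [[0.03,-0.03,0.01],0,0],
  [[0.0605,-0.0614,0.015],0,0],
  [[0.0605,-0.0614,0.015],0,0],
  [[0.0605,-0.0614,0.015],0,0],
  [[0.0605,-0.0614,0.015],0,0],
  [[0.0605,-0.0614,0.015],0,0],
  [[0.0605,-0.0614,0.015],0,0],
  [[0.0605,-0.0614,0.015],0,0],
  [[0.0605,-0.0614,0.015],0,0],
  [[0.0605,-0.0614,0.015],0,0],
  [[0.03,-0.03,0.005],0,0],
], newtons=40)

```text
time: 4.28
tool_pos: [0.3889, -0.2035, 0.3295]
orientation: [0.987, 0.163, -0.0, -0.0]
ft_force: [-0.5, 0.6, -0.3]
width: 0.0856
gripper_force: 0.0
```

Call:
apply_moves([
  [[0,0,0],-0.056,0],
  [[0,0,0],-0.056,0],
  [[0,0,0],-0.056,0],
  [[0,0,0],-0.056,0],
  [[0,0,0],-0.056,0],
  [[0,0,0],-0.056,0],
  [[0,0,0],-0.056,0],
  [[0,0,0],-0.056,0],
  [[0,0,0],0,0],
])

```text
time: 5.4
tool_pos: [0.3884, -0.2052, 0.3298]
orientation: [0.648, 0.762, -0.0, 0.0]
ft_force: [-0.6, 0.7, 0.1]
width: 0.0851
gripper_force: 0.0
```

```bash
cat > go.py <<'E'
import sys,numpy as np
from scipy.spatial.transform import Rotation as R
from workcell import manip
def go(*args):
    o=manip.get_obs();p=o["tool_pos"];r=R.from_quat(o["orientation"]);m=r.as_matrix()
    psi=np.degrees(np.arctan2(m[1,0],m[0,0]))
    print("t",round(o["time"],2),"p",p.round(4),"psi",round(psi,2),"tilt",round(np.degrees(np.arccos(-m[2,2])),2),"q",o["q"].round(2),"F",o["ft_force"].round(1),"w",round(o["width"],4),"g",round(o["gripper_force"],1))
    for x,y,z,a in args:   # chained targets, shift first then turn
        c,s=np.cos(np.radians(psi)),np.sin(np.radians(psi));d=np.array([x,y,z])-p
        d=np.array([c*d[0]+s*d[1],s*d[0]-c*d[1],-d[2]])
        t=-(a-psi)/180; print("shares",(d/.5).round(4),"turn",round(t,4)); p=np.array([x,y,z]);psi=a
if __name__=="__main__":
    v=list(map(float,sys.argv[1:]));go(*[v[i:i+4] for i in range(0,len(v),4)])
E
python3 go.py .3885 -.2045 .33 99.3
```

```text
t 5.4 p [ 0.3884 -0.2052  0.3298] psi 99.24 tilt 0.02 q [-0.64  0.34  2.08 -0.    0.72 -0.8 ] F [-0.6  0.7  0.1] w 0.0851 g 0.0
shares [ 0.0014  0.0004 -0.0004] turn -0.0003
```

Call:
apply_moves([
  [[0,0,0.06],0,0],
  [[0,0,0.06],0,0],
  [[0,0,0.06],0,0],
  [[0,0,0.03],0,0],
  [[0,0,0],0,0],
])

```text
time: 6.02
tool_pos: [0.3884, -0.2052, 0.224]
orientation: [0.649, 0.761, -0.0, -0.001]
ft_force: [-0.4, 0.1, 1.1]
width: 0.0854
gripper_force: 0.0
```

Run:
```python
from fit import *
from go import go
s=imaging.grab_frame("scene");t=imaging.grab_frame("top")
go((.3885,-.2045,.209,99.3))
u=proj([[.3885,-.2045,.05]],s)[0].astype(int)
cv2.imwrite("pics/s1.png",cv2.resize(s["color"][u[1]-60:u[1]+60,u[0]-80:u[0]+80],None,fx=4,fy=4,interpolation=cv2.INTER_CUBIC))
for q in("block_square","block_long","tray_long","tray_square","cup_slim","cup_wide","pan"):print(q,fit(q,[t]),fit(q,[s]))
```

```text
t 6.12 p [ 0.3885 -0.2053  0.2251] psi 99.19 tilt 0.02 q [-0.64  0.54  2.17 -0.    0.43 -0.8 ] F [ 0.4  0.3 -0.1] w 0.0855 g 0.0
shares [0.0016 0.0002 0.0322] turn -0.0006
block_square (array([0.3853, 0.3462]), np.float64(171.5), np.float64(0.122), 1) None
block_long (array([0.5061, 0.3134]), np.float64(37.9), np.float64(0.366), 1) (array([0.42  , 0.2097]), np.float64(146.1), np.float64(0.345), 1)
tray_long (array([0.5008, 0.1634]), np.float64(6.5), np.float64(0.258), 1) (array([0.5038, 0.1653]), np.float64(3.6), np.float64(0.133), 1)
tray_square (array([0.5098, 0.3162]), np.float64(12.4), np.float64(0.118), 1) (array([0.5275, 0.2778]), np.float64(37.9), np.float64(0.65), 1)
cup_slim None (array([0.4451, 0.0094]), np.float64(175.9), np.float64(0.051), 1)
cup_wide (array([0.3833, 0.3406]), np.float64(4.2), np.float64(0.303), 1) (array([ 0.391 , -0.3424]), np.float64(162.1), np.float64(0.039), 1)
pan None (array([ 0.5207, -0.3088]), np.float64(4.7), np.float64(0.243), 1)
```

View pics/s1.png

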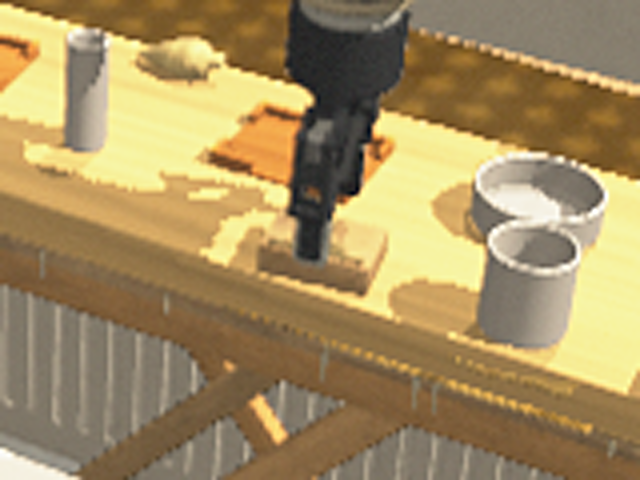

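Call:
apply_moves([
  [[0.001,0,0.02],0,0],
  [[0,0,0.012],0,0],
  [[0,0,0],0,255],
  [[0,0,0],0,255],
  [[0,0,0],0,255],
  [[0,0,0],0,255],
  [[0,0,0],0,255],
  [[0,0,0],0,255],
  [[0,0,0],0,255],
  [[0,0,0],0,255],
])

```text
time: 8.07
tool_pos: [0.3883, -0.2047, 0.2087]
orientation: [0.647, 0.762, -0.0, 0.0]
ft_force: [-0.5, -0.8, 0.3]
width: 0.0542
gripper_force: 42.5
```

```bash
python3 go.py .3885 -.2045 .27 99.3 .508 -.136 .27 88.8 .508 -.136 .214 88.8
```

```text
t 8.07 p [ 0.3883 -0.2047  0.2087] psi 99.31 tilt 0.01 q [-0.64  0.58  2.18 -0.    0.38 -0.8 ] F [-0.5 -0.8  0.3] w 0.0542 g 42.5
shares [ 0.0004  0.0004 -0.1226] turn 0.0001
shares [ 0.0966  0.258  -0.    ] turn 0.0583
shares [0.    0.    0.112] turn -0.0
```

Call:
apply_moves([
  [[0,0,-0.04],0,255],
  [[0,0,-0.06],0,255],
  [[0,0,-0.023],0,255],
  [[0.016,0.043,0],0,255],
  [[0.021,0.056,0],0,255],
  [[0.021,0.056,0],0,255],
  [[0.021,0.056,0],0,255],
  [[0.0176,0.047,0],0,255],
  [[0,0,0],0.03,255],
  [[0,0,0],0.0283,255],
  [[0,0,0],0,255],
])

```text
time: 9.45
tool_pos: [0.5077, -0.1361, 0.2696]
orientation: [0.714, 0.7, -0.0, -0.0]
ft_force: [-0.0, 0.6, -1.7]
width: 0.0539
gripper_force: 43.0
```

Run:
```python
from fit import *
from go import go
go((.508,-.136,.2135,88.8))
s=imaging.grab_frame("scene")
u=proj([[.508,-.136,.07]],s)[0].astype(int)
cv2.imwrite("pics/s2.png",cv2.resize(s["color"][u[1]-60:u[1]+60,u[0]-80:u[0]+80],None,fx=4,fy=4,interpolation=cv2.INTER_CUBIC))
```

```text
t 9.45 p [ 0.5077 -0.1361  0.2696] psi 88.85 tilt 0.05 q [-0.39  0.54  1.94 -0.    0.67 -0.37] F [-0.   0.6 -1.7] w 0.0539 g 43.0
shares [0.0002 0.0006 0.1122] turn 0.0003
```

View pics/s2.png

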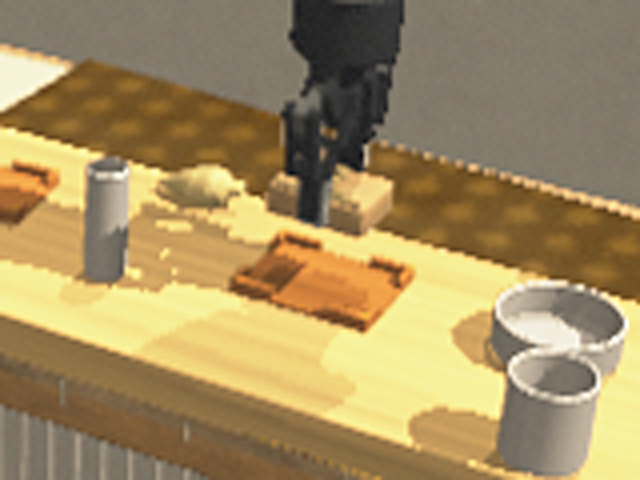

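Call:
apply_moves([
  [[0,0,0.05],0,255],
  [[0,0,0.042],0,255],
  [[0,0,0.014],0,255],
  [[0,0,0.006],0,255],
  [[0,0,0],0,255],
  [[0,0,0],0,0],
  [[0,0,0],0,0],
  [[0,0,0],0,0],
  [[0,0,0],0,0],
  [[0,0,-0.04],0,0],
  [[0,0,-0.06],0,0],
  [[0,0,-0.06],0,0],
])

```text
time: 11.0
tool_pos: [0.5077, -0.1362, 0.295]
orientation: [0.714, 0.7, -0.0, -0.0]
ft_force: [-1.0, -0.1, 1.0]
width: 0.0855
gripper_force: 0.0
```

```bash
python3 go.py .397 .18 .3 108.5
```

```text
t 11.0 p [ 0.5077 -0.1362  0.295 ] psi 88.81 tilt 0.02 q [-0.39  0.5   1.92 -0.    0.73 -0.37] F [-1.  -0.1  1. ] w 0.0855 g 0.0
shares [ 0.6276 -0.2345 -0.01  ] turn -0.1094
```

Call:
apply_moves([
  [[0,0,-0.06],0,0],
  [[0.0363,-0.0125,-0.03],0,0],
  [[0.0763,-0.0262,0],0,0],
  [[0.0763,-0.0262,0],0,0],
  [[0.0763,-0.0262,0],0,0],
  [[0.0763,-0.0262,0],0,0],
  [[0.0763,-0.0262,0],0,0],
  [[0.0763,-0.0262,0],0,0],
  [[0.0763,-0.0262,0],0,0],
  [[0.0763,-0.0262,0],0,0],
  [[0.04,-0.0137,0],0,0],
  [[0,0,0],0,0],
])

```text
time: 12.5
tool_pos: [0.3957, 0.2108, 0.3388]
orientation: [0.713, 0.701, -0.0, -0.0]
ft_force: [0.0, -0.5, 0.1]
width: 0.0856
gripper_force: 0.0
```

Run:
```python
from fit import *
from go import go
s=imaging.grab_frame("scene");t=imaging.grab_frame("top")
cv2.imwrite("pics/t3.png",cv2.resize(t["color"][140:270,150:480],None,fx=2.42,fy=2.42,interpolation=cv2.INTER_CUBIC))
for q in("block_square","block_medium","block_long","cup_wide","pan","cup_slim","tray_long","tray_square"):print(q,fit(q,[t]),fit(q,[s]))
go((.397,.2094,.24,108.5))
```

```text
block_square (array([0.4085, 0.171 ]), np.float64(35.7), np.float64(0.734), 1) None
block_medium (array([ 0.5104, -0.1379]), np.float64(177.0), np.float64(0.098), 1) (array([ 0.5161, -0.1335]), np.float64(7.7), np.float64(0.158), 1)
block_long None (array([0.422 , 0.2072]), np.float64(141.5), np.float64(0.431), 1)
cup_wide (array([ 0.3882, -0.3437]), np.float64(2.8), np.float64(0.107), 1) (array([ 0.3917, -0.3418]), np.float64(9.5), np.float64(0.063), 1)
pan (array([ 0.5121, -0.3126]), np.float64(10.2), np.float64(0.125), 1) (array([ 0.5218, -0.3091]), np.float64(4.3), np.float64(0.268), 1)
cup_slim (array([0.4438, 0.0061]), np.float64(0.4), np.float64(0.161), 1) (array([0.4443, 0.0089]), np.float64(178.1), np.float64(0.084), 1)
tray_long (array([0.5013, 0.1445]), np.float64(6.6), np.float64(0.213), 1) (array([0.505 , 0.1662]), np.float64(6.0), np.float64(0.144), 1)
tray_square (array([ 0.522 , -0.1385]), np.float64(172.4), np.float64(0.373), 1) None
t 13.4 p [0.397  0.2095 0.3392] psi 88.81 tilt 0.01 q [ 0.34  0.34  2.05 -0.    0.75  0.36] F [ 0.3 -0.4 -0.3] w 0.0856 g 0.0
shares [-0.0003 -0.      0.1983] turn -0.1094
```

View pics/t3.png

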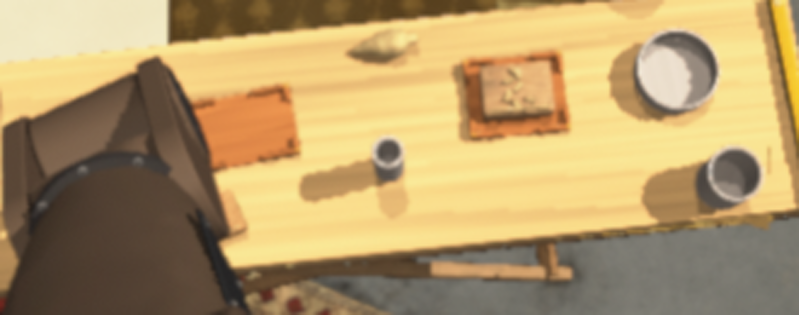

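Call:
apply_moves([
  [[0,0,0],-0.055,0],
  [[0,0,0.03],-0.0544,0],
  [[0,0,0.06],0,0],
  [[0,0,0.06],0,0],
  [[0,0,0.06],0,0],
  [[0,0,0.036],0,0],
  [[0,0,0.012],0,0],
  [[0,0,0],0,255],
  [[0,0,0],0,255],
  [[0,0,0],0,255],
  [[0,0,0],0,255],
  [[0,0,0],0,255],
])

```text
time: 14.9
tool_pos: [0.3971, 0.2096, 0.211]
orientation: [0.584, 0.812, 0.001, 0.0]
ft_force: [-0.8, 0.4, 5.6]
width: 0.0443
gripper_force: 41.1
```

Call:
apply_moves([
  [[0,0,0],0,255],
  [[0,0,0],0,255],
  [[0,0,0],0,255],
  [[0,0,0],0,255],
])

```text
time: 15.4
tool_pos: [0.3971, 0.2096, 0.211]
orientation: [0.584, 0.812, 0.001, 0.0]
ft_force: [-0.7, 0.2, 5.4]
width: 0.044
gripper_force: 41.1
```

```bash
python3 go.py .397 .2094 .27 108.5 .5015 .162 .27 95.5 .5015 .162 .2145 95.5
```

```text
t 15.4 p [0.3971 0.2096 0.211 ] psi 108.51 tilt 0.08 q [ 0.34  0.58  2.16 -0.    0.4   0.02] F [-0.7  0.2  5.4] w 0.044 g 41.1
shares [-0.0003 -0.0003 -0.118 ] turn 0.0001
shares [-0.1562  0.1681 -0.    ] turn 0.0722
shares [0.    0.    0.111] turn -0.0
```

Call:
apply_moves([
  [[0,0,-0.03],0,255],
  [[0,0,-0.06],0,255],
  [[0,0,-0.028],0,255],
  [[-0.0262,0.0281,0],0,255],
  [[-0.05,0.054,0],0,255],
  [[-0.05,0.054,0],0,255],
  [[-0.03,0.032,0],0,255],
  [[0,0,0],0.04,255],
  [[0,0,0],0.0322,255],
  [[0,0,0.03],0,255],
  [[0,0,0.03],0,255],
  [[0,0,0],0,255],
])

```text
time: 16.9
tool_pos: [0.5014, 0.162, 0.2374]
orientation: [0.672, 0.741, -0.001, -0.001]
ft_force: [-0.4, 0.5, -1.7]
width: 0.0441
gripper_force: 41.5
```

Run:
```python
from fit import *
from go import go
s=imaging.grab_frame("scene");t=imaging.grab_frame("top")
u=proj([[.5,.162,.07]],s)[0].astype(int);v=proj([[.5,.162,.07]],t)[0].astype(int)
a=[cv2.resize(f["color"][w[1]-45:w[1]+45,w[0]-45:w[0]+45],(400,400),interpolation=cv2.INTER_CUBIC) for f,w in((s,u),(t,v))]
cv2.imwrite("pics/s4.png",np.hstack(a))
go((.5015,.162,.2155,95.5))
```

```text
t 17.0 p [0.5016 0.1621 0.2387] psi 95.55 tilt 0.05 q [ 0.19  0.59  1.95 -0.    0.6   0.09] F [ 0.6  0.1 -1. ] w 0.0441 g 41.5
shares [-0.0003 -0.0003  0.0465] turn 0.0003
```

View pics/s4.png

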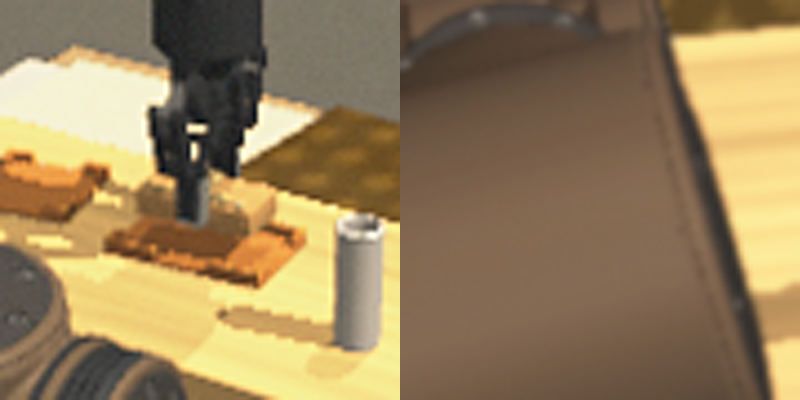

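Call:
apply_moves([
  [[0,0,0.03],0,255],
  [[0,0,0.012],0,255],
  [[0,0,0.004],0,255],
  [[0,0,0],0,255],
  [[0,0,0],0,0],
  [[0,0,0],0,0],
  [[0,0,0],0,0],
  [[0,0,0],0,0],
  [[0,0,-0.04],0,0],
  [[0,0,-0.06],0,0],
  [[0,0,-0.04],0,0],
  [[0,0,0],0,0],
])

```text
time: 18.5
tool_pos: [0.5016, 0.1622, 0.2873]
orientation: [0.672, 0.74, 0.001, 0.001]
ft_force: [0.2, -0.0, -0.4]
width: 0.0859
gripper_force: 0.0
```

```bash
python3 go.py .3855 .347 .3 82 .3855 .347 .209 82
```

```text
t 18.5 p [0.5016 0.1622 0.2873] psi 95.51 tilt 0.15 q [ 0.19  0.51  1.92 -0.    0.71  0.09] F [ 0.2 -0.  -0.4] w 0.0859 g 0.0
shares [ 0.3902 -0.1956 -0.0254] turn 0.0751
shares [0.    0.    0.182] turn -0.0
```

Call:
apply_moves([
  [[0.03,-0.015,-0.01],0,0],
  [[0.07,-0.0352,-0.0154],0,0],
  [[0.08,-0.04,0],0,0],
  [[0.08,-0.04,0],0,0],
  [[0.08,-0.04,0],0,0],
  [[0.05,-0.0254,0],0,0],
  [[0,0,0],0.04,0],
  [[0,0,0.03],0.0363,0],
  [[0,0,0.06],0,0],
  [[0,0,0.03],0,0],
  [[0,0,0],0,0],
])

```text
time: 19.88
tool_pos: [0.385, 0.3471, 0.2378]
orientation: [0.756, 0.655, -0.001, -0.0]
ft_force: [-0.8, 0.4, 0.1]
width: 0.0852
gripper_force: 0.0
```

Run:
```python
from fit import *
from go import go
s=imaging.grab_frame("scene");t=imaging.grab_frame("top")
a=[]
for f,p in ((s,[.3855,.347,.07]),(t,[.45,.3,.05])):
    w=proj([p],f)[0].astype(int);y=max(w[1]-45,0);x=max(w[0]-45,0);a.append(cv2.resize(f["color"][y:y+90,x:x+90],(400,400),interpolation=cv2.INTER_CUBIC))
cv2.imwrite("pics/s5.png",np.hstack(a))
go((.3855,.347,.210,81.7))
print(fit("block_long",[s]),fit("block_long",[t]),fit("tray_long",[t]))
```

```text
t 19.98 p [0.3854 0.3471 0.2392] psi 81.79 tilt 0.01 q [ 0.61  0.58  1.97 -0.    0.59  0.75] F [-0.2 -0.9  0.8] w 0.0856 g 0.0
shares [-0.0002  0.0002  0.0583] turn 0.0005
(array([0.5102, 0.1669]), np.float64(3.0), np.float64(0.063), 1) (array([0.5037, 0.1617]), np.float64(6.1), np.float64(0.05), 1) None
```

View pics/s5.png

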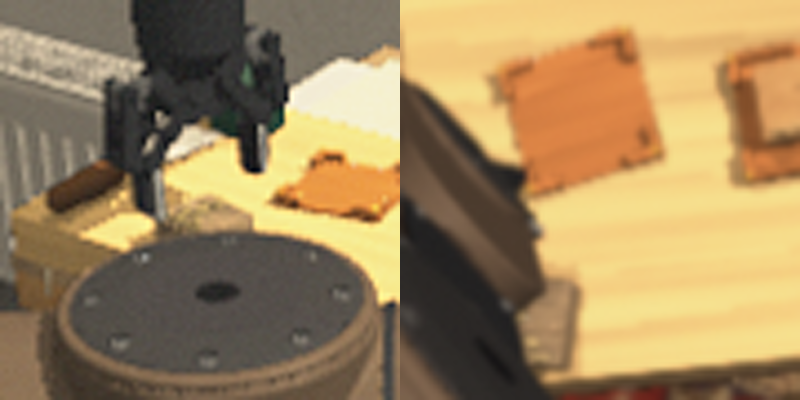

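Call:
apply_moves([
  [[0,0,0.04],0,0],
  [[0,0,0.018],0,0],
  [[0,0,0],0,255],
  [[0,0,0],0,255],
  [[0,0,0],0,255],
  [[0,0,0],0,255],
  [[0,0,0],0,255],
  [[0,0,0],0,255],
  [[0,0,0],0,255],
])

```text
time: 21.25
tool_pos: [0.3855, 0.3469, 0.2106]
orientation: [0.756, 0.655, 0.001, 0.0]
ft_force: [-0.8, -1.1, 5.4]
width: 0.0493
gripper_force: 42.0
```

```bash
python3 go.py .3855 .347 .27 81.7 .509 .3152 .27 102.6 .509 .3152 .215 102.6
```

```text
t 21.25 p [0.3855 0.3469 0.2106] psi 81.77 tilt 0.06 q [ 0.61  0.63  1.99 -0.    0.52  0.75] F [-0.8 -1.1  5.4] w 0.0493 g 42.0
shares [ 2.000e-04 -1.000e-04 -1.188e-01] turn 0.0004
shares [-0.0273  0.2536 -0.    ] turn -0.1161
shares [0.   0.   0.11] turn -0.0
```

Call:
apply_moves([
  [[0,0,-0.03],0,255],
  [[0,0,-0.06],0,255],
  [[0,0,-0.029],0,255],
  [[-0.0053,0.05,0],0,255],
  [[-0.008,0.07,0],0,255],
  [[-0.008,0.07,0],0,255],
  [[-0.006,0.0636,0],0,255],
  [[0,0,0],-0.04,255],
  [[0,0,0],-0.04,255],
  [[0,0,0.03],-0.036,255],
  [[0,0,0.03],0,255],
  [[0,0,0],0,255],
])

```text
time: 22.75
tool_pos: [0.5092, 0.3148, 0.2378]
orientation: [0.626, 0.78, -0.001, -0.001]
ft_force: [0.1, 0.3, -0.4]
width: 0.0496
gripper_force: 41.7
```

```bash
python3 go.py .509 .3152 .2155 102.6
```

```text
t 22.75 p [0.5092 0.3148 0.2378] psi 102.49 tilt 0.16 q [ 0.44  0.66  1.77 -0.    0.71  0.23] F [ 0.1  0.3 -0.4] w 0.0496 g 41.7
shares [ 0.0008 -0.0002  0.0445] turn -0.0006
```

Call:
apply_moves([
  [[0,0,0.03],0,255],
  [[0,0,0.012],0,255],
  [[0,0,0.003],0,255],
  [[0,0,0],0,255],
  [[0,0,0],0,0],
  [[0,0,0],0,0],
  [[0,0,0],0,0],
  [[0,0,0],0,0],
  [[0,0,-0.04],0,0],
  [[0,0,-0.06],0,0],
  [[0,0,-0.06],0,0],
  [[0,0,-0.02],0,0],
])

```text
time: 24.25
tool_pos: [0.5091, 0.3153, 0.3084]
orientation: [0.625, 0.781, 0.001, 0.001]
ft_force: [0.5, 0.0, -0.4]
width: 0.0854
gripper_force: 0.0
```

```bash
python3 go.py .44 .15 .37 102.5 .44 -.15 .37 70 .3905 -.342 .37 70
```

```text
t 24.25 p [0.5091 0.3153 0.3084] psi 102.66 tilt 0.14 q [ 0.44  0.56  1.72 -0.    0.85  0.22] F [ 0.5  0.  -0.4] w 0.0854 g 0.0
shares [-0.2922 -0.2072 -0.1232] turn 0.0009
shares [-0.5858 -0.1299 -0.    ] turn 0.1806
shares [-0.3947  0.0383 -0.    ] turn -0.0
```

Call:
apply_moves([
  [[-0.02,-0.02,-0.04],0,0],
  [[-0.06,-0.047,-0.045],0,0],
  [[-0.07,-0.047,-0.038],0,0],
  [[-0.07,-0.047,0],0,0],
  [[-0.072,-0.046,0],0,0],
  [[-0.0837,-0.0186,0],0,0],
  [[-0.0837,-0.0186,0],0,0],
  [[-0.0837,-0.0186,0],0,0],
  [[-0.0837,-0.0186,0],0,0],
  [[-0.0837,-0.0186,0],0,0],
  [[-0.0837,-0.0186,0],0,0],
  [[-0.0837,-0.0186,0],0,0],
])

```text
time: 25.75
tool_pos: [0.4404, -0.1514, 0.3678]
orientation: [0.625, 0.781, -0.0, -0.0]
ft_force: [0.6, -0.3, 1.3]
width: 0.0855
gripper_force: 0.0
```

Run:
```python
from fit import *
from go import go
go((.3905,-.342,.37,70))
s=imaging.grab_frame("scene");t=imaging.grab_frame("top")
cv2.imwrite("pics/t6.png",cv2.resize(t["color"][140:270,150:480],None,fx=2.42,fy=2.42,interpolation=cv2.INTER_CUBIC))
for q in("block_square","tray_square","block_medium","block_long","tray_long","cup_wide","pan","cup_slim"):print(q,fit(q,[t]),fit(q,[s]))
```

```text
t 25.75 p [ 0.4404 -0.1514  0.3678] psi 102.65 tilt 0.05 q [-0.47  0.32  1.98 -0.    0.85 -0.69] F [ 0.6 -0.3  1.3] w 0.0855 g 0.0
shares [-0.35   -0.1809 -0.0045] turn 0.1814
block_square (array([0.5189, 0.3233]), np.float64(160.4), np.float64(0.608), 1) (array([0.5198, 0.3266]), np.float64(22.3), np.float64(0.177), 1)
tray_square (array([0.5364, 0.3348]), np.float64(56.1), np.float64(0.85), 1) (array([0.5102, 0.3151]), np.float64(11.5), np.float64(0.507), 1)
block_medium (array([ 0.5402, -0.0671]), np.float64(151.7), np.float64(0.812), 1) (array([ 0.5181, -0.1343]), np.float64(5.3), np.float64(0.138), 1)
block_long (array([0.5165, 0.1475]), np.float64(149.7), np.float64(0.47), 1) (array([0.5108, 0.1705]), np.float64(1.0), np.float64(0.146), 1)
tray_long (array([0.5064, 0.1603]), np.float64(4.4), np.float64(0.788), 1) (array([0.5025, 0.1658]), np.float64(6.1), np.float64(0.59), 1)
cup_wide (array([ 0.388 , -0.3443]), np.float64(11.3), np.float64(0.057), 1) (array([ 0.3949, -0.3403]), np.float64(2.0), np.float64(0.14), 1)
pan (array([ 0.5119, -0.3119]), np.float64(174.7), np.float64(0.818), 1) (array([ 0.5208, -0.1323]), np.float64(178.9), np.float64(0.342), 1)
cup_slim (array([0.4423, 0.0076]), np.float64(6.2), np.float64(0.092), 1) (array([0.4445, 0.0089]), np.float64(7.5), np.float64(0.047), 1)
```

View pics/t6.png

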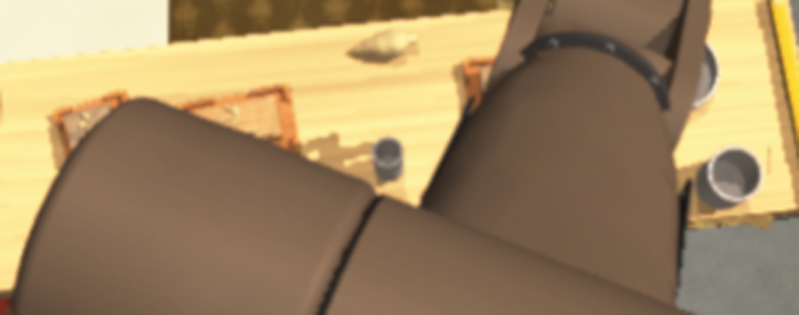

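Call:
apply_moves([
  [[-0.0318,-0.0163,0],0,0],
  [[-0.064,-0.0332,0],0,0],
  [[-0.064,-0.0332,0],0,0],
  [[-0.064,-0.0332,0],0,0],
  [[-0.064,-0.0332,0],0,0],
  [[-0.064,-0.0332,0],0,0],
  [[0,0,0.03],0,0],
  [[0,0,0.06],0,0],
  [[0,0,0.05],0,0],
  [[0,0,0],0,0],
])

```text
time: 27.9
tool_pos: [0.3902, -0.3407, 0.2968]
orientation: [0.625, 0.781, 0.0, -0.002]
ft_force: [-0.2, 0.2, 0.1]
width: 0.0852
gripper_force: 0.0
```

Run:
```python
from fit import *
from go import go
go((.390,-.343,.246,102.6))
s=imaging.grab_frame("scene")
u=proj([[.390,-.343,.08]],s)[0].astype(int)
cv2.imwrite("pics/s7.png",cv2.resize(s["color"][u[1]-60:u[1]+60,u[0]-80:u[0]+80],None,fx=4,fy=4,interpolation=cv2.INTER_CUBIC))
```

```text
t 27.9 p [ 0.3902 -0.3407  0.2968] psi 102.68 tilt 0.23 q [-0.85  0.49  1.93  0.    0.73 -1.07] F [-0.2  0.2  0.1] w 0.0852 g 0.0
shares [-0.0044 -0.0015  0.1015] turn 0.0005
```

View pics/s7.png

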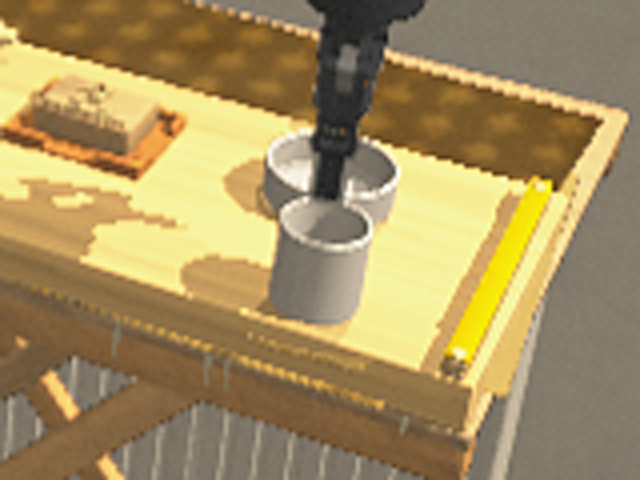

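Call:
apply_moves([
  [[-0.0044,-0.0015,0.02],0,0],
  [[0,0,0.04],0,0],
  [[0,0,0.03],0,0],
  [[0,0,0.0115],0,0],
  [[0,0,0],0,0],
  [[0,0,0],0,255],
  [[0,0,0],0,255],
  [[0,0,0],0,255],
  [[0,0,0],0,255],
  [[0,0,0],0,255],
  [[0,0,0],0,255],
  [[0,0,0],0,255],
])

```text
time: 29.45
tool_pos: [0.3901, -0.344, 0.2486]
orientation: [0.625, 0.781, -0.0, 0.001]
ft_force: [-0.9, 1.1, 8.5]
width: 0.0566
gripper_force: 41.1
```

```bash
python3 go.py .390 -.343 .32 102.6 .5125 -.311 .32 102.6 .5125 -.311 .25 102.6
```

```text
t 29.45 p [ 0.3901 -0.344   0.2486] psi 102.65 tilt 0.08 q [-0.85  0.57  1.96 -0.    0.61 -1.07] F [-0.9  1.1  8.5] w 0.0566 g 41.1
shares [ 0.0019  0.0003 -0.1427] turn 0.0003
shares [ 0.009   0.2531 -0.    ] turn -0.0
shares [0.   0.   0.14] turn -0.0
```

Call:
apply_moves([
  [[0.002,0,-0.03],0,255],
  [[0,0,-0.06],0,255],
  [[0,0,-0.053],0,255],
  [[0.002,0.053,0],0,255],
  [[0.003,0.07,0],0,255],
  [[0.002,0.07,0],0,255],
  [[0.002,0.06,0],0,255],
  [[0,0,0],0,255],
])

```text
time: 30.45
tool_pos: [0.5135, -0.31, 0.3198]
orientation: [0.624, 0.781, 0.0, 0.0]
ft_force: [0.2, -0.3, -1.6]
width: 0.0567
gripper_force: 43.2
```

Run:
```python
from fit import *
from go import go
go((.5125,-.311,.2525,102.6))
s=imaging.grab_frame("scene")
u=proj([[.51,-.311,.1]],s)[0].astype(int)
cv2.imwrite("pics/s8.png",cv2.resize(s["color"][u[1]-60:u[1]+60,u[0]-80:u[0]+80],None,fx=4,fy=4,interpolation=cv2.INTER_CUBIC))
z=manip.get_obs()["tool_pos"][2]-.2126
print(fit("pan",[s]),fit("cup_wide",[s],z=z))
```

```text
t 30.45 p [ 0.5135 -0.31    0.3198] psi 102.77 tilt 0.06 q [-0.65  0.55  1.71  0.    0.88 -0.88] F [ 0.2 -0.3 -1.6] w 0.0567 g 43.2
shares [-0.0015 -0.0023  0.1346] turn 0.001
(array([ 0.5165, -0.3093]), np.float64(0.1), np.float64(0.036), 1) (array([ 0.514 , -0.3081]), np.float64(4.5), np.float64(0.268), 1)
```

View pics/s8.png

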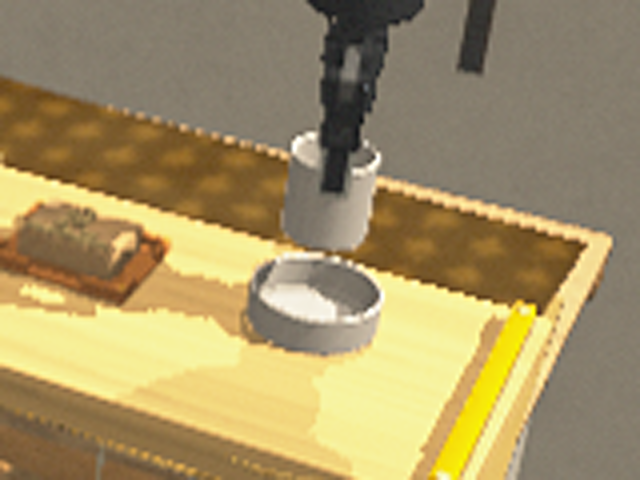

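Call:
apply_moves([
  [[0,0,0.04],0,255],
  [[0,0,0.05],0,255],
  [[0,0,0.025],0,255],
  [[0,0,0.012],0,255],
  [[0,0,0.006],0,255],
  [[0,0,0.0015],0,255],
  [[0,0,0],0,255],
])

```text
time: 31.48
tool_pos: [0.5123, -0.3108, 0.2523]
orientation: [0.625, 0.781, -0.0, 0.0]
ft_force: [0.0, -0.4, -2.7]
width: 0.0566
gripper_force: 43.2
```

```bash
python3 go.py .5135 -.31 .2525 102.6
```

```text
t 31.48 p [ 0.5123 -0.3108  0.2523] psi 102.66 tilt 0.04 q [-0.66  0.64  1.76 -0.    0.74 -0.88] F [ 0.  -0.4 -2.7] w 0.0566 g 43.2
shares [ 0.0011  0.0027 -0.0003] turn 0.0003
```

Call:
apply_moves([
  [[0,0,0.001],0,255],
  [[0,0,0],0,40],
  [[0,0,0],0,40],
  [[0,0,0],0,0],
  [[0,0,0],0,0],
  [[0,0,0],0,0],
  [[0,0,-0.04],0,0],
  [[0,0,-0.06],0,0],
  [[0,0,-0.06],0,0],
  [[0,0,-0.06],0,0],
  [[0,0,-0.04],0,0],
  [[0,0,0],0,0],
])

```text
time: 32.98
tool_pos: [0.5122, -0.3108, 0.3826]
orientation: [0.625, 0.781, 0.0, 0.001]
ft_force: [0.8, 0.4, -1.1]
width: 0.0853
gripper_force: 0.0
```

```bash
python3 go.py .4435 .008 .38 102.6
```

```text
t 32.98 p [ 0.5122 -0.3108  0.3826] psi 102.65 tilt 0.15 q [-0.66  0.48  1.65 -0.    1.01 -0.88] F [ 0.8  0.4 -1.1] w 0.0853 g 0.0
shares [0.6522 0.0056 0.0052] turn 0.0003
```

Call:
apply_moves([
  [[0.03,0.0006,0],0,0],
  [[0.08,0.0006,0],0,0],
  [[0.08,0.0006,0],0,0],
  [[0.08,0.0006,0],0,0],
  [[0.08,0.0006,0],0,0],
  [[0.08,0.0006,0],0,0],
  [[0.08,0.0006,0],0,0],
  [[0.08,0.0006,0],0,0],
  [[0.06,0.0008,0],0,0],
  [[0,0,0.06],0,0],
  [[0,0,0],0,0],
])

```text
time: 34.35
tool_pos: [0.4428, 0.0076, 0.3496]
orientation: [0.624, 0.781, -0.001, -0.002]
ft_force: [0.2, 0.8, 0.6]
width: 0.0856
gripper_force: 0.0
```

Run:
```python
from fit import *
from go import go
go((.4435,.008,.279,102.6))
s=imaging.grab_frame("scene");t=imaging.grab_frame("top")
a=[]
for f,p in ((s,[.51,-.311,.07]),(t,[.51,-.311,.07])):
    w=proj([p],f)[0].astype(int);a.append(cv2.resize(f["color"][w[1]-35:w[1]+35,w[0]-35:w[0]+35],(400,400),interpolation=cv2.INTER_CUBIC))
cv2.imwrite("pics/s9.png",np.hstack(a))
for q,z in(("pan",Z),("cup_wide",Z+.003),("cup_slim",Z)):print(q,fit(q,[t],z=z),fit(q,[s],z=z),fit(q,[s,t],z=z))
```

```text
t 34.35 p [0.4428 0.0076 0.3496] psi 102.71 tilt 0.27 q [-0.13  0.31  2.05 -0.    0.78 -0.35] F [0.2 0.8 0.6] w 0.0856 g 0.0
shares [0.0004 0.0014 0.1413] turn 0.0006
pan None (array([ 0.5117, -0.3115]), np.float64(0.8), np.float64(0.477), 1) (array([ 0.5117, -0.3115]), np.float64(0.8), np.float64(0.477), 1)
cup_wide (array([ 0.5111, -0.3113]), np.float64(175.8), np.float64(0.067), 1) (array([ 0.5292, -0.3054]), np.float64(2.0), np.float64(0.186), 1) (array([ 0.5114, -0.3099]), np.float64(175.5), np.float64(0.162), 2)
cup_slim None (array([0.4452, 0.0095]), np.float64(0.0), np.float64(0.094), 1) (array([0.4452, 0.0095]), np.float64(0.0), np.float64(0.094), 1)
```

View pics/s9.png

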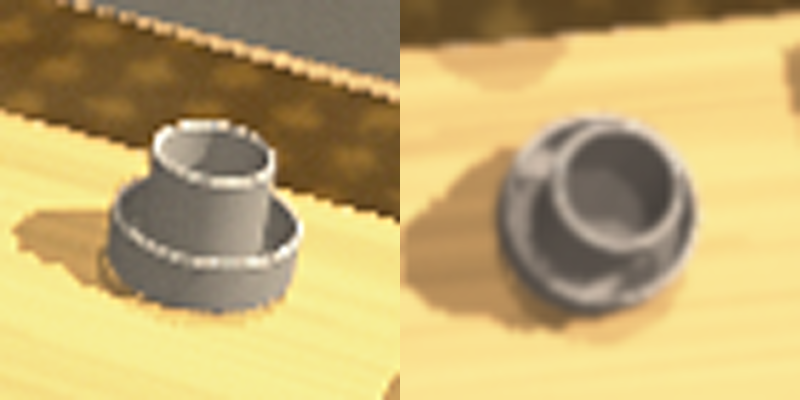

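Call:
apply_moves([
  [[0.001,0.0016,0.03],0,0],
  [[0,0,0.05],0,0],
  [[0,0,0.05],0,0],
  [[0,0,0.019],0,0],
  [[0,0,0],0,255],
  [[0,0,0],0,255],
  [[0,0,0],0,255],
  [[0,0,0],0,255],
  [[0,0,0],0,255],
  [[0,0,0],0,255],
  [[0,0,0],0,255],
  [[0,0,0],0,255],
])

```text
time: 36.55
tool_pos: [0.4444, 0.0075, 0.2776]
orientation: [0.625, 0.781, 0.0, 0.0]
ft_force: [-1.7, -0.9, 6.1]
width: 0.0295
gripper_force: 38.8
```

```bash
python3 go.py .4435 .008 .37 102.6 .5122 -.3107 .37 102.6 .5122 -.3107 .283 102.6
```

```text
t 36.55 p [0.4444 0.0075 0.2776] psi 102.66 tilt 0.05 q [-0.13  0.44  2.12 -0.    0.58 -0.35] F [-1.7 -0.9  6.1] w 0.0295 g 38.8
shares [ 0.0013 -0.0015 -0.1847] turn 0.0003
shares [-0.652 -0.005 -0.   ] turn -0.0
shares [0.    0.    0.174] turn -0.0
```

Call:
apply_moves([
  [[0,0,-0.03],0,255],
  [[0,0,-0.06],0,255],
  [[0,0,-0.06],0,255],
  [[-0.03,-0.001,-0.04],0,255],
  [[-0.08,-0.001,0],0,255],
  [[-0.08,-0.001,0],0,255],
  [[-0.08,0,0],0,255],
  [[-0.08,0,0],0,255],
  [[-0.08,0,0],0,255],
  [[-0.08,0,0],0,255],
  [[-0.08,0,0],0,255],
  [[-0.06,0,0],0,255],
])

```text
time: 38.05
tool_pos: [0.5142, -0.3114, 0.3721]
orientation: [0.625, 0.781, -0.0, 0.0]
ft_force: [-0.1, -0.3, -0.7]
width: 0.0299
gripper_force: 40.0
```

Run:
```python
from fit import *
from go import go
go((.5123,-.3107,.2845,102.6))
s=imaging.grab_frame("scene");t=imaging.grab_frame("top")
u=proj([[.51,-.311,.12]],s)[0].astype(int)
cv2.imwrite("pics/s10.png",cv2.resize(s["color"][u[1]-50:u[1]+50,u[0]-60:u[0]+60],None,fx=5,fy=5,interpolation=cv2.INTER_CUBIC))
p=manip.get_obs()["tool_pos"]
print(fit("cup_slim",[s],z=p[2]-.2416),fit("pan",[s]),fit("cup_wide",[s],z=.039))
for f in (s,t):
  for q in("cup_slim","cup_wide","pan"):print(q,[(x["pixel"],round(x["conf"],2)) for x in imaging.tip_of(q,f)[:1]],proj([[*p[:2],p[2]-.2416],[.5123,-.3107,.039]],f).round(1).tolist())
```

```text
t 38.05 p [ 0.5142 -0.3114  0.3721] psi 102.62 tilt 0.02 q [-0.65  0.49  1.66 -0.    0.99 -0.87] F [-0.1 -0.3 -0.7] w 0.0299 g 40.0
shares [ 0.0021 -0.0033  0.1753] turn 0.0001
(array([ 0.5164, -0.3104]), np.float64(170.2), np.float64(0.376), 1) (array([ 0.5225, -0.1293]), np.float64(164.8), np.float64(0.359), 1) (array([ 0.3439, -0.4087]), np.float64(162.9), np.float64(0.931), 1)
cup_slim [([435.6, 192.0], 0.83)] [[436.7, 191.1], [431.4, 220.1]]
cup_wide [([433.0, 221.2], 0.76)] [[436.7, 191.1], [431.4, 220.1]]
pan [([428.3, 219.1], 0.64)] [[436.7, 191.1], [431.4, 220.1]]
cup_slim [([245.6, 192.0], 0.67)] [[436.3, 159.0], [427.5, 170.4]]
cup_wide [] [[436.3, 159.0], [427.5, 170.4]]
pan [] [[436.3, 159.0], [427.5, 170.4]]
```

View pics/s10.png

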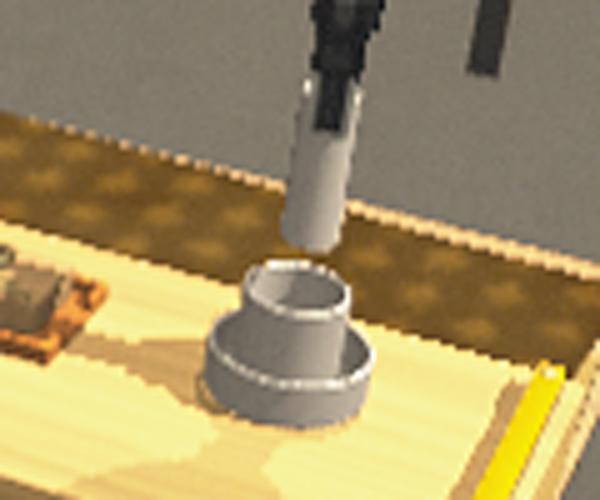

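Call:
apply_moves([
  [[0.003,-0.0035,0.03],0,255],
  [[0,0,0.04],0,255],
  [[0,0,0.04],0,255],
  [[0,0,0.03],0,255],
  [[0,0,0.02],0,255],
  [[0,0,0.01],0,255],
  [[0,0,0.004],0,255],
  [[0,0,0],0,255],
  [[0,0,0],0,255],
])

```text
time: 39.72
tool_pos: [0.5122, -0.3088, 0.2853]
orientation: [0.625, 0.781, -0.0, 0.0]
ft_force: [-0.6, 0.3, -0.7]
width: 0.03
gripper_force: 40.0
```

```bash
python3 go.py .5123 -.3107 .2845 102.6
```

```text
t 39.73 p [ 0.5122 -0.3088  0.2853] psi 102.66 tilt 0.04 q [-0.65  0.59  1.74 -0.    0.8  -0.87] F [-0.6  0.3 -0.7] w 0.03 g 40.0
shares [-0.0037 -0.0006  0.0016] turn 0.0003
```

Call:
apply_moves([
  [[0,0,0.0025],0,255],
  [[0,0,0],0,255],
  [[0,0,0],0,120],
  [[0,0,0],0,60],
  [[0,0,0],0,0],
  [[0,0,0],0,0],
  [[0,0,0],0,0],
  [[0,0,-0.03],0,0],
  [[0,0,-0.06],0,0],
  [[0,0,-0.06],0,0],
  [[0,0,-0.06],0,0],
  [[0,0,-0.04],0,0],
])

```text
time: 41.22
tool_pos: [0.5119, -0.3086, 0.4113]
orientation: [0.625, 0.781, -0.0, 0.001]
ft_force: [-0.7, 0.8, -0.2]
width: 0.0857
gripper_force: 0.0
```

Call:
apply_moves([
  [[-0.06,-0.06,0],0,0],
  [[-0.08,-0.06,0],0,0],
  [[-0.08,-0.06,0],0,0],
  [[-0.08,-0.06,0],0,0],
  [[-0.08,-0.06,0],0,0],
  [[-0.08,-0.06,0],0,0],
  [[-0.04,-0.06,0],0,0],
  [[0,0,0],0,0],
  [[0,0,0],0,0],
  [[0,0,0],0,0],
])

```text
time: 42.48
tool_pos: [0.3628, -0.5979, 0.4093]
orientation: [0.624, 0.781, -0.0, 0.0]
ft_force: [-0.4, 0.7, -0.6]
width: 0.0852
gripper_force: 0.0
```

Run:
```python
from fit import *
from go import go
go()
s=imaging.grab_frame("scene");t=imaging.grab_frame("top")
a=cv2.resize(t["color"][140:260,150:470],(800,300),interpolation=cv2.INTER_CUBIC);b=cv2.resize(s["color"][150:270,170:490],(800,300),interpolation=cv2.INTER_CUBIC)
cv2.imwrite("pics/f.png",np.vstack([a,b]))
for q in("square","medium","long"):print(q,fit("block_"+q,[t],z=.04),fit("tray_"+q,[t]))
```

```text
t 42.48 p [ 0.3628 -0.5979  0.4093] psi 102.72 tilt 0.03 q [-1.12  0.6   1.35  0.    1.19 -1.34] F [-0.4  0.7 -0.6] w 0.0852 g 0.0
square (array([0.5099, 0.317 ]), np.float64(14.7), np.float64(0.132), 1) (array([0.5081, 0.3154]), np.float64(12.4), np.float64(0.411), 1)
medium (array([ 0.5095, -0.1363]), np.float64(178.5), np.float64(0.086), 1) (array([ 0.5075, -0.1365]), np.float64(178.9), np.float64(0.547), 1)
long (array([0.5028, 0.1611]), np.float64(6.0), np.float64(0.059), 1) (array([0.5009, 0.1607]), np.float64(6.0), np.float64(0.557), 1)
```

View pics/f.png

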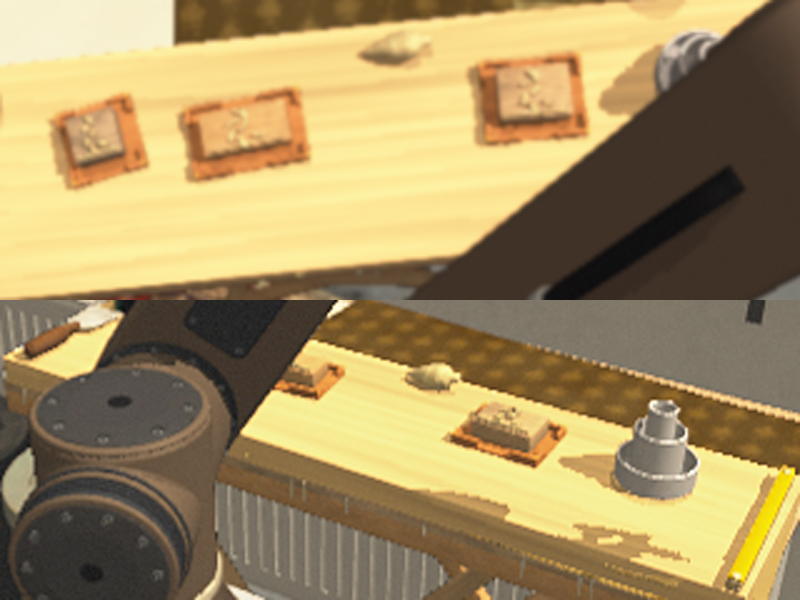

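All three blocks lie centred in their trays: square at about (100,138), long at (245,128), medium at (532,95) in the top half. The cups stand nested in the pan at (657,450) in the lower half, and the arm is clear of everything.

```bash
python3 -c "
from workcell import job;print(job.sign_off())"
```

```text
the job is handed in; nothing more can be done
None
```

The job is handed in at about 42 s of the 128 s allowed: each block lies flat, brass side up, in its own tray, and the slim cup stands in the wide cup in the pan, with everything released and the arm clear.

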